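# Gauge the crown of a piston in a V-stop

## Task

First slide the engine piston across the bench, without tipping or lifting it, until it sits fully home against both faces of the V-shaped stop. Then take the pen-shaped thickness probe out of its holder and hold it upright on the piston's crown, its nose inside the small marked ring and pressed lightly, so that the sprung nose is pushed in about half its travel. Finish while still holding it there like that: do not let go, do not shift the piston, and leave the other things on the bench alone.

Things in the scene. Friction and masses are not known exactly. Their poses are not given: they have to be found in the camera images.
- piston: Loose aluminium engine piston standing crown up on the bench: plain upright cylinder 86 mm in diameter, 62 mm tall, three ring grooves round its upper half, about 0.3 to 0.6 kg, too wide to grasp. Origin: centre of its underside, z up; its yaw may be anything and may change as it is pushed.
- spot (a point): Centre of the marked ring on the piston's flat crown (62 mm above the bench): a thin dark ring, 20 mm inside and 25 mm outside diameter, flush with the crown, 20 mm from the piston's axis along the piston's own +x.
- stop: Fixed aluminium V-stop: two bars 35 mm high, 16 mm thick, in a right-angled V, mouth 117 mm wide. Origin: on the bench, where the centre of a fully seated piston lies. Its +y points into the V (the way to push), roughly along world +y; the mouth opens to -y. The inner corner lies 61 mm from the origin along +y; the arms' tips lie level with the origin, up to 70 mm to either side.
- nest (a point): The same point as the stop's origin: where the centre of the piston's underside lies when it touches both faces of the V.
- probe: Loose pen-shaped probe, 0.145 kg, upright in the holder. Origin: centre of the underside of its steel collar; z along the pen, away from the nose. Collar 34 mm in diameter, from 0 to 8 mm; round black grip above it, 24 mm in diameter, from 8 to 78 mm; barrel 22 mm in diameter down to -30 mm; below that the sprung nose, 8 mm in diameter, its flat end at -50 mm when free.
- nose (a joint): How far the sprung nose is pushed into the probe, in m: 0 free, 0.012 fully in. It takes about 1 N to start and 0.35 N more for each mm (3 N half way, 5 N fully in).
- nose_tip (a point): Centre of the flat end of the probe's nose.
- holder: Fixed grey block 70 x 70 mm, 65 mm high, with a round hole 26 mm wide and 55 mm deep in its top; the probe's collar rests on its top around the hole and the nose hangs free inside. Lift the probe straight up by 50 mm or more to clear it. Origin: centre of its underside.
- oilcan: Bystander: white can, 60 mm in diameter, 130 mm tall, upright. Origin: centre of its underside. Leave alone.
- conrod: Bystander: steel connecting rod about 165 mm long lying on the bench, 16 mm high. Origin: centre of the big end, underside; it lies along its +x. Leave alone.
- socket: Bystander: deep socket standing up, 26 mm in diameter, 65 mm tall. Origin: centre of its underside. Leave alone.
- spanner: Bystander: spanner about 170 mm long lying flat along its x axis. Leave alone.
Mind the look-alikes: they are no part of the job. What is shaped like the piston but blue or orange is not meant.

How it is judged:
By the outcome, as a careful person would: the job done as asked, in the order asked, and still so for the second after the job is handed in, while the arm keeps its last pose, push and grip.
It also fails if it takes over 64 s, if anything falls off the work surface, if the arm or the gripper's body presses on something with over 40 N, if the wrist force passes 120 N, or if a joint passes its speed limit or range.

## Robot

A 6-joint arm with a two-finger parallel gripper is mounted at the origin on the work surface. World frame = base frame: x ahead of the robot, y to its left, z up, the work surface at z = 0. Lengths are in m, angles in degrees, forces in N, time in s.
With the tool pointing down it reaches from about 0.325 to 0.85 m from the base axis. Payload 15.5 kg.
Tool frame: the origin (TCP) lies at the very end of the fingers, on their centre line; the grasp point (between the pads) lies arm.grip_depth behind it (arm.grip_depth is the distance from the TCP to the grasp point, in m); z points along the fingers, y is the line along which they close (so a half turn about z gives the same grasp; the last joint's range is limited). The gripper opens to 91 mm and grips with 3 to 60 N. Pads are 32 mm wide; open, the fingers measure 118 mm over their backs; the gripper's body (76 mm by 178 mm) begins 60 mm behind the grasp point.
Start: joints at [-74.456, 28.281, 77.091, -0, 74.628, -5.472], TCP at [0.224, -0.583, 0.214] pointing down, gripper open.
Joint ranges: [-166.48, 166.48], [-47.26, 123.95], [12.59, 153.08], [-70.14, 250.14], [6.76, 159.57], [-176.63, 176.63]. Speed limits (degrees/s): [108.29, 108.29, 147.25, 172.46, 172.46, 172.46].

## Interface

Orientations are given as a 3x3 rotation matrix whose columns are the frame's x, y, z axes.
In Python, from rig import arm gives the robot as it stands. Calls block until the motion is done:
- arm.move_to(position, orientation): joint-space move of the TCP to a pose.
- arm.move_l(position, orientation=None, feed=0.15): straight line of the TCP; orientation=None keeps the orientation; feed is the mean speed in m/s.
- arm.move_joints(angles): joint-space move.
- arm.grip(opening): finger opening in m; the grip force is fixed at half the most; returns when the fingers have stopped.
- arm.sleep(seconds).
- arm.solve_ik(position, orientation): joint angles nearest the present ones, or None.
- arm.snapshot(name): name is "scene" or "top" or "wrist"; returns the picture (384x512x3 uint8, red, green, blue); there is no depth.
- arm.get_calibration(name): a dict with "intrinsics" (3x3 intrinsics, pixels), "cam_to_world" (4x4, takes a point from camera to world coordinates). Camera axes: x right, y down, z forward; pixel columns grow to the right and rows downward; lengths in m; the calibration is good to about 2 mm. A picture is of the moment at which its call begins: read the wrist's pose just before it. get_calibration takes no time and is no camera call; for the wrist camera it gives the pose at the moment of the call.
A pose or a line that the arm cannot do raises arm.Unreachable and nothing moves.
- arm.sign_off(): hands the job in; it is judged then, once.
Readings, each from a call of its own:
- arm.current_t(): time.
- arm.current_joint_positions(): joint angles.
- arm.current_dq(): joint speeds.
- arm.current_tau(): joint torques, N m.
- arm.current_ee_pos(): TCP position.
- arm.current_tool_rot(): TCP orientation.
- arm.current_force(): force on the tool from outside, world axes, zero at the start.
- arm.current_torque(): the same for the moment, N m.
- arm.current_width(): finger opening in m.
- arm.current_grasp_force(): force on a finger pad.
Only numpy, scipy, OpenCV 4.12 (cv2) and the standard library are available. Lean on these libraries where they do the work, as an engineer would, in place of code of your own. Each camera call takes 0.05 s, during which the arm holds its last target. There are 200 camera calls.

## Working session

There is one attempt and no reset: what is moved stays moved. The work goes in short steps, each a Python script; the robot and the scene stay as the last script left them, time stands still between calls to the robot, and variables do not carry over. Pictures are saved under pics/ and viewed, at most 10 in all, crops included, and the job is handed in when it is done.

```bash
ls; mkdir -p pics
python3 - <<'E'
from rig import arm
import cv2,numpy as np
for n in("top","scene"):
    im=arm.snapshot(n); cv2.imwrite(f"pics/{n}0.png",im[:,:,::-1]); c=arm.get_calibration(n); print(n,c["intrinsics"],c["cam_to_world"])
print(arm.grip_depth,arm.current_t(),arm.current_tool_rot(),arm.current_width())
E
```

```text
pics
top [[425.82468838   0.         250.28286573]
 [  0.         425.82468838 182.01654903]
 [  0.           0.           1.        ]] [[ 0.00296743 -0.99316192  0.11670733  0.48842421]
 [-0.99993046 -0.00427907 -0.01098971 -0.05713593]
 [ 0.01141396 -0.1166666  -0.99310555  0.9189971 ]
 [ 0.          0.          0.          1.        ]]
scene [[447.53772843   0.         258.79181268]
 [  0.         447.53772843 187.43895783]
 [  0.           0.           1.        ]] [[-0.27140175  0.53579287 -0.7995418   1.33029552]
 [ 0.96239402  0.14090452 -0.23225776  0.1766039 ]
 [-0.011783   -0.83250941 -0.55388559  0.59082982]
 [ 0.          0.          0.          1.        ]]
0.0188 0.1 [[ 9.33481529e-01  3.58625376e-01 -2.73051649e-04]
 [ 3.58625464e-01 -9.33480996e-01  1.00330231e-03]
 [ 1.04921144e-04 -1.03448745e-03 -9.99999459e-01]] 0.09131585469135205
```

View pics/top0.png

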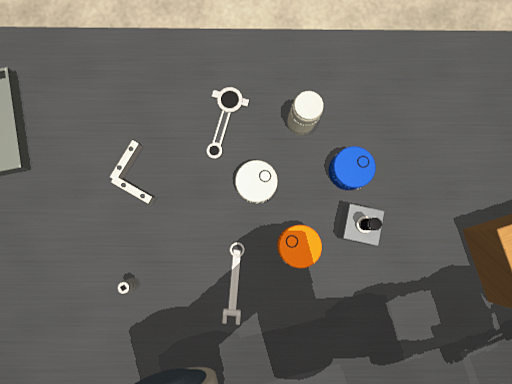

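View pics/scene0.png

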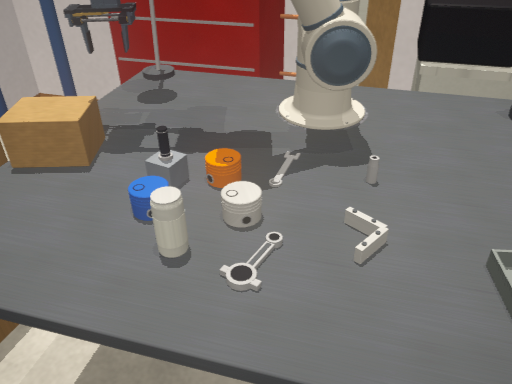

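The top view shows the silver piston at (257,181) with its ring at (265,176). The V-stop's corner is at (112,180), opening to the right. The holder is at (363,224) with the probe top at (374,224). The conrod's small end (214,150) and the oilcan (308,105) are near the path.

The scene view agrees. Next I'll measure these.

```bash
cat > h.py <<'E'
from rig import arm
import cv2,numpy as np
def ray(px,cal,z):
    K,T=cal["intrinsics"],cal["cam_to_world"]
    p=np.atleast_2d(np.array(px,float)); d=np.c_[p,np.ones(len(p))]@np.linalg.inv(K).T@T[:3,:3].T
    o=T[:3,3]; return o+d*((z-o[2])/d[:,2])[:,None]
def proj(P,cal):
    K,T=cal["intrinsics"],cal["cam_to_world"]
    q=(np.atleast_2d(P)-T[:3,3])@T[:3,:3]@K.T; return q[:,:2]/q[:,2:]
def fitc(P):
    A=np.c_[2*P[:,:2],np.ones(len(P))]; s=np.linalg.lstsq(A,(P[:,:2]**2).sum(1),rcond=None)[0]
    return s[:2],np.sqrt(s[2]+s[0]**2+s[1]**2)
def down(yaw):  # tool z down, tool y (closing) at yaw deg from world x
    a=np.radians(yaw); y=np.array([np.cos(a),np.sin(a),0]); z=np.array([0,0,-1.]); return np.c_[np.cross(y,z),y,z]
E
python3 - <<'E'
from h import *
im=cv2.imread("pics/top0.png"); cal=arm.get_calibration("top"); g=cv2.cvtColor(im,cv2.COLOR_BGR2GRAY)
m=(g>185).astype(np.uint8)
cs,hi=cv2.findContours(m,cv2.RETR_CCOMP,cv2.CHAIN_APPROX_NONE)
for i,c in enumerate(cs):
    x,y,w,h=cv2.boundingRect(c)
    if 10<len(c) and 40<y<320 and h<150:
        mn=cv2.minAreaRect(c); print(i,hi[0][i][3],(x,y,w,h),cv2.contourArea(c))
        r=ray(mn[0],cal,.035)[0]; print("   ctr px",np.round(mn[0],1),"box(.035)",np.round(ray(cv2.boxPoints(mn),cal,.035)[:,:2],4).tolist())
def crc(roi,z,th):
    x0,y0,x1,y1=roi; mm=np.zeros_like(g); mm[y0:y1,x0:x1]=(g[y0:y1,x0:x1]>th)
    c=max(cv2.findContours(mm,cv2.RETR_EXTERNAL,cv2.CHAIN_APPROX_NONE)[0],key=len)[:,0]
    return fitc(ray(cv2.convexHull(c)[:,0],cal,z))
print("piston",crc((230,150,285,210),.062,185))
for n,z in(("oil",(305,103,.13)),("conSmall",(214,150,.016)),("conBig",(230,100,.016)),("orange",(300,246,.062)),("blue",(353,168,.062)),("probetop",(376,224,.143)),("spannerEye",(237,248,.005)),("stopcorner",(112,180,.035))):
    print(n,ray(z[:2],cal,z[2])[0][:2].round(3)) if False else print(n,ray(z0:=z,cal,0) if 0 else ray(z[:2],cal,z[2])[0].round(3))
def up(x0,y0,x1,y1,s,n): cv2.imwrite(n,cv2.resize(im[y0:y1,x0:x1],None,fx=s,fy=s,interpolation=cv2.INTER_CUBIC))
a=cv2.resize(im[130:215,95:195],(600,510),interpolation=cv2.INTER_CUBIC);cv2.imwrite("pics/stop.png",a)
E
```

```text
0 -1 (118, 282, 11, 12) 87.0
   ctr px [123.  287.5] box(.035) [[0.3871, 0.2007], [0.3871, 0.1804], [0.3653, 0.1797], [0.3653, 0.1998]]
1 0 (119, 284, 9, 8) 35.0
   ctr px [123.  287.5] box(.035) [[0.3762, 0.1992], [0.3851, 0.1905], [0.3762, 0.1811], [0.3673, 0.1898]]
10 -1 (230, 243, 10, 27) 106.5
   ctr px [235.  255.8] box(.035) [[0.4649, -0.0239], [0.4669, -0.0422], [0.4155, -0.0483], [0.4134, -0.0301]]
25 -1 (357, 222, 20, 11) 28.5
   ctr px [365.  229.6] box(.035) [[0.4969, -0.282], [0.5098, -0.2885], [0.4914, -0.3274], [0.4786, -0.3209]]
30 -1 (351, 214, 6, 17) 1.0
   ctr px [352.8 222.3] box(.035) [[0.5251, -0.2735], [0.5263, -0.2785], [0.4933, -0.2859], [0.4921, -0.281]]
34 -1 (344, 205, 31, 39) 39.5
   ctr px [362.  223.9] box(.035) [[0.4778, -0.2601], [0.5462, -0.275], [0.5342, -0.3378], [0.466, -0.3223]]
36 -1 (236, 160, 41, 43) 1305.0
   ctr px [256. 181.] box(.035) [[0.6388, -0.0368], [0.6392, -0.1209], [0.5507, -0.1205], [0.5504, -0.0374]]
37 36 (262, 180, 7, 3) 10.0
   ctr px [265. 181.] box(.035) [[0.5924, -0.0914], [0.5967, -0.0914], [0.5967, -0.104], [0.5925, -0.10
[... 1271 characters left out ...]
ctr px [213.8 150.3] box(.035) [[0.6598, 0.0266], [0.676, 0.011], [0.6589, -0.0061], [0.6428, 0.0095]]
54 52 (214, 110, 16, 34) 189.5
   ctr px [221.2 126.9] box(.035) [[0.6762, 0.0121], [0.7479, -0.0085], [0.7437, -0.0222], [0.6721, -0.0014]]
55 52 (220, 90, 20, 19) 281.0
   ctr px [229.5  99. ] box(.035) [[0.7509, -0.0019], [0.7906, -0.0014], [0.7909, -0.0421], [0.7512, -0.0424]]
piston (array([ 0.59164112, -0.07857741]), np.float64(0.0424419178514357))
oil [ 0.734 -0.17   0.13 ]
conSmall [0.664 0.011 0.016]
conBig [ 0.775 -0.022  0.016]
orange [ 0.461 -0.166  0.062]
blue [ 0.619 -0.276  0.062]
probetop [ 0.504 -0.295  0.143]
spannerEye [ 0.455 -0.039  0.005]
stopcorner [0.595 0.221 0.035]
```

View pics/stop.png

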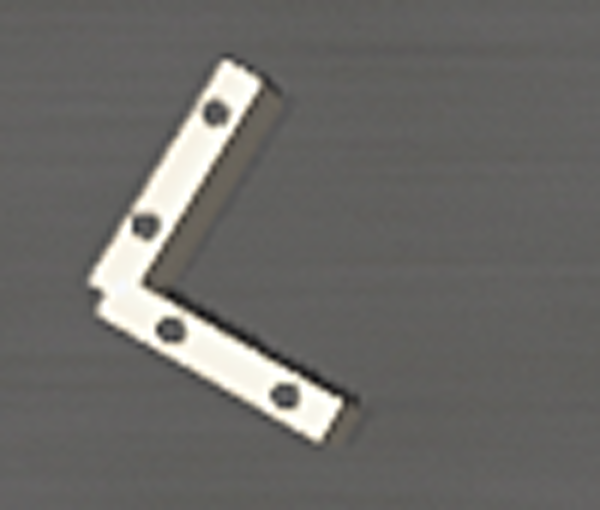

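The crop shows the V clearly. Its inner top edges run from the corner at about (148,286) to tips at (262,85) and (345,400) in crop pixels. I'll fit those lines, then bring the fingers down behind the piston.

Run:
```python
from h import *
im=cv2.imread("pics/top0.png"); cal=arm.get_calibration("top"); g=cv2.cvtColor(im,cv2.COLOR_BGR2GRAY).astype(np.float32)
full=lambda p:(np.array(p)+.5)/6-.5+np.array([95,130])
C,A,B=full((148,286)),full((262,85)),full((345,400)); L=[]
for T in(A,B):
    d=(T-C)/np.linalg.norm(T-C); n=np.array([-d[1],d[0]]); inward=((A+B)/2-C); n=n if n@inward>0 else -n
    pts=[]
    for f in np.linspace(.15,.9,15):          # half-level crossing from top face outwards
        s=np.arange(-4,4,.1); q=(C+f*(T-C)+s[:,None]*n).astype(np.float32)
        v=cv2.remap(g,q[:,0].copy(),q[:,1].copy(),cv2.INTER_LINEAR).ravel()
        i=np.argmin(np.gradient(v)[5:-5])+5; pts.append(q[i])
    P=ray(pts,cal,.035)[:,:2].astype(np.float32); l=cv2.fitLine(P,cv2.DIST_HUBER,0,.001,.001).ravel(); L.append(l)
p1,p2=L[0][2:],L[1][2:]; d1,d2=L[0][:2],L[1][:2]
t=np.linalg.solve(np.c_[d1,-d2],p2-p1); c=p1+t[0]*d1
u=lambda d,p:d*np.sign(d@(p-c)); d1,d2=u(d1,p1),u(d2,p2)
b=-(d1+d2); b/=np.linalg.norm(b); nest=c-.061*b
print("angle",np.degrees(np.arccos(d1@d2)),"corner",c,"bis",b,"nest",nest)
np.savez("stop.npz",nest=nest,b=b)
P=np.array([.5916,-.0786])
arm.grip(.060)
R=down(0); print(arm.solve_ik([P[0],P[1]-.08,.2],R), arm.solve_ik([P[0],P[1]-.08,.2],down(180)))
arm.move_to([P[0],P[1]-.08,.2],R if abs(arm.solve_ik([P[0],P[1]-.08,.2],R)[5])<150 else down(180))
arm.move_l([P[0],P[1]-.08,.012],feed=.12)
print(arm.current_t(),arm.current_ee_pos(),arm.current_force(),arm.current_width())
cv2.imwrite("pics/top1.png",arm.snapshot("top")[:,:,::-1]);cv2.imwrite("pics/scene1.png",arm.snapshot("scene")[:,:,::-1])
```

```text
angle 89.66163 corner [0.60215944 0.20981698] bis [-0.26831248  0.96333194] nest [0.6185265  0.15105373]
[-2.05914959e+01  2.80178883e+01  7.99608651e+01 -2.54444375e-14
  7.20212466e+01 -2.05914959e+01] [-2.05914959e+01  2.80178883e+01  7.99608651e+01 -2.54444375e-14
  7.20212466e+01  1.59408504e+02]
4.4917 [ 0.59196897 -0.15872391  0.01259726] [ 1.24790918 -0.1829444  -0.00387578] 0.06032042218833595
```

View pics/scene1.png

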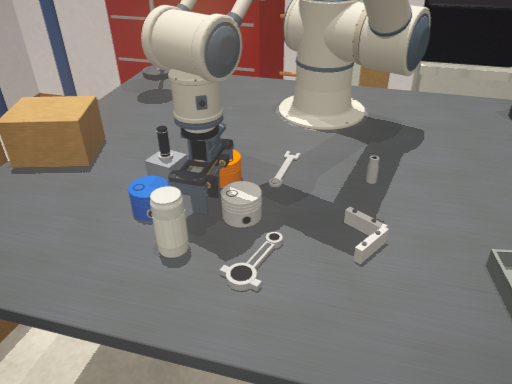

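The fingers (about (200,195)) are down behind the piston, clear of the oilcan and orange part. The V angle came out at 89.7°, so the fit is sound. Pushing now.

Run:
```python
from h import *
s=np.load("stop.npz"); nest,b=s["nest"],s["b"]; off=.0468
tcp=lambda c,z=.012:[c[0],c[1]-off,z]
for c in([.592,-.0786-.01],[.592,-.06],[.592,.04],nest-.012*b):
    arm.move_l(tcp(c),feed=.06); print(arm.current_t(),np.round(arm.current_ee_pos(),4),np.round(arm.current_force(),2))
cv2.imwrite("pics/top2.png",arm.snapshot("top")[:,:,::-1]);cv2.imwrite("pics/scene2.png",arm.snapshot("scene")[:,:,::-1])
```

```text
5.125 [ 0.5921 -0.135   0.012 ] [ 0.05 -0.88 -0.3 ]
5.75 [ 0.592  -0.1065  0.012 ] [-0.37 -0.7  -0.04]
7.5667 [ 0.592  -0.0069  0.012 ] [ 0.25 -0.19  0.04]
9.45 [0.6217 0.0926 0.012 ] [-1.1  -1.78 -0.17]
```

View pics/scene2.png

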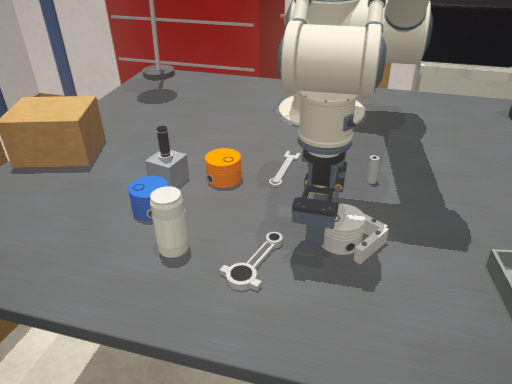

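The piston (343,228) is in the V's mouth, and the conrod and spanner are untouched. Next I'll do the final seating push along the V's axis with closed fingers, so the piston can centre itself.

Run:
```python
from h import *
s=np.load("stop.npz"); nest,b=s["nest"],s["b"]
p=arm.current_ee_pos(); arm.move_l([p[0],p[1]-.03,.012],feed=.1); arm.grip(0.0)
yaw=np.degrees(np.arctan2(-b[0],b[1])); R=down(yaw); at=lambda d:[*(nest-d*b),.012]
arm.move_l(at(.090),R,feed=.08); arm.sleep(.2); f0=arm.current_force()
d=.080; arm.move_l(at(d),feed=.06)
while d>.05:
    d-=.002; arm.move_l(at(d),feed=.02); f=arm.current_force()-f0
    if f[:2]@b<-15: break
arm.sleep(.3); f=arm.current_force()-f0
print(arm.current_t(),d,f.round(2),"along",f[:2]@b,"side",f[0]*b[1]-f[1]*b[0],(nest-arm.current_ee_pos()[:2])@b)
arm.move_l(at(d+.03),feed=.08)
p=arm.current_ee_pos(); arm.move_l([*p[:2],.25],feed=.2)
arm.grip(.08)
arm.move_to([.50,-.27,.30],down(0)); print(arm.current_t())
im=arm.snapshot("top")[:,:,::-1]; cv2.imwrite("pics/top3.png",im);cal=arm.get_calibration("wrist");np.savez("w3.npz",K=cal["intrinsics"],T=cal["cam_to_world"])
w=arm.snapshot("wrist")[:,:,::-1]; cv2.imwrite("pics/w3.png",w)
cv2.imwrite("pics/c3.png",np.hstack([cv2.resize(im[130:214,95:195],(400,336),interpolation=cv2.INTER_CUBIC),cv2.resize(w,(400,300))[:336] if 0 else cv2.copyMakeBorder(cv2.resize(w,(400,300)),0,36,0,0,0)]))
```

```text
15.2167 0.05599999999999998 [  8.37 -19.42   0.43] along -20.950253807455137 side 2.8570253982639215 0.05830366122663486
19.7167
```

View pics/c3.png

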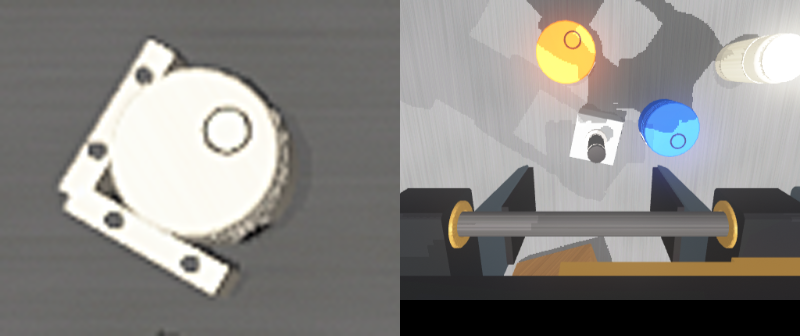

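The piston sits against both faces of the V. Its ring is at crop (228,131), i.e. top image (152,163). The wrist view shows the holder at (597,140) with the black grip. Next I'll measure the ring, holder and probe.

```bash
cat > ring.py <<'E'
from h import *
def ring(im,cal,box,z=.062):
    """centres of crown and ring: dark hole contour inside the bright crown, ROI box"""
    x0,y0,x1,y1=box; S=8
    g=cv2.resize(cv2.cvtColor(np.ascontiguousarray(im),cv2.COLOR_BGR2GRAY)[y0:y1,x0:x1],None,fx=S,fy=S,interpolation=cv2.INTER_CUBIC)
    g=cv2.GaussianBlur(g,(0,0),2); bg=cv2.morphologyEx(g,cv2.MORPH_CLOSE,np.ones((61,61)))
    m=((bg.astype(int)-g)>25).astype(np.uint8)
    for c in cv2.findContours(m,cv2.RETR_LIST,cv2.CHAIN_APPROX_NONE)[0]:
        P=ray((c[:,0]+.5)/S-.5+[x0,y0],cal,z); q,r=fitc(P)
        res=np.abs(np.hypot(*(P[:,:2]-q).T)-r).max()
        if .006<r<.017 and res<.0025: print("ring",q.round(4),"r",r.round(4),"res",res.round(4))
E
python3 - <<'E'
from ring import *
s=np.load("stop.npz"); im=cv2.imread("pics/top3.png"); cal=arm.get_calibration("top")
print("nest",s["nest"]); ring(im,cal,(138,150,166,177))
g=cv2.cvtColor(im,cv2.COLOR_BGR2GRAY)
# crown edge on the free side, right/upper part: gradient along rays from the predicted centre
c=proj([*s["nest"],.062],cal)[0]; pts=[]
for a in np.radians(np.r_[-60:100:5]):
    r=np.arange(16,28,.1); q=(c+r[:,None]*[np.cos(a),np.sin(a)]).astype(np.float32)
    v=cv2.GaussianBlur(cv2.remap(g.astype(np.float32),q[:,:1].copy(),q[:,1:].copy(),1),(1,9),0).ravel(); i=np.argmin(np.gradient(v)); pts.append(q[i])
P=ray(pts,cal,.062); q,r=fitc(P); k=np.abs(np.hypot(*(P[:,:2]-q).T)-r)<.0015; print("crown",fitc(P[k]),k.sum())
# probe & holder
w=cv2.imread("pics/w3.png"); z=np.load("w3.npz"); wc={"intrinsics":z["K"],"cam_to_world":z["T"]}
gw=cv2.cvtColor(w,cv2.COLOR_BGR2GRAY); print("cam",wc["cam_to_world"][:3,3], "wrist px of guess", proj([.504,-.295,.143],wc),proj([.5,-.3,.065],wc))
m=(gw>200).astype(np.uint8); m[:, :200]*=0
for c in cv2.findContours(m,cv2.RETR_EXTERNAL,cv2.CHAIN_APPROX_NONE)[0]:
    x,y,ww,h=cv2.boundingRect(c)
    if 200<x<320 and 100<y<240 and cv2.contourArea(c)>500: 
        b=cv2.boxPoints(cv2.minAreaRect(c)); Q=ray(b,wc,.065)[:,:2]; print("holder",(x,y,ww,h),Q.round(4).tolist(),Q.mean(0),np.hypot(*(Q[0]-Q[1])),np.hypot(*(Q[1]-Q[2])))
cr=cv2.resize(w[120:225,205:305],(570,600),interpolation=cv2.INTER_CUBIC); cv2.imwrite("pics/pw.png",cr)
E
```

```text
nest [0.6185265  0.15105373]
ring [0.629  0.1347] r 0.0093 res 0.0007
ring [0.6289 0.1346] r 0.0132 res 0.0006
crown (array([0.62231688, 0.14553185]), np.float64(0.03587879779881016)) 11
cam [ 0.50036032 -0.19232278  0.47162087] wrist px of guess [[250.17745185 199.22477343]] [[246.25981734 184.02397727]]
holder (217, 145, 69, 67) [[0.4626, -0.321], [0.4773, -0.2517], [0.5467, -0.2655], [0.5351, -0.3361]] [ 0.50544443 -0.2935829 ] 0.07076569401361552 0.07075158537076123
```

View pics/pw.png

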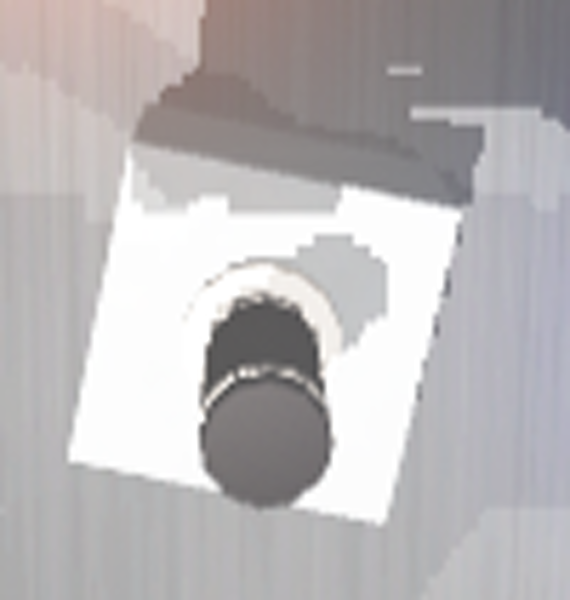

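The crop shows the grip's top disc at crop (265,442), i.e. wrist pixel (251,197). That puts the probe at about (0.505,-0.2935), which matches the holder centre (0.5054,-0.2936; 70.8 mm square). The ring is 19.4 mm from the nest, against 20 expected, so the piston is seated. Now I'll grasp the probe and lift it.

Run:
```python
from ring import *
z=np.load("w3.npz"); wc={"intrinsics":z["K"],"cam_to_world":z["T"]}
p=ray((251.1,197.0),wc,.143)[0]; print("probe",p)
q=(p[:2]+[.5054,-.2936])/2; assert np.linalg.norm(p[:2]-q)<.004
R=down(0); arm.move_l([*q,.30],R,feed=.2); arm.move_l([*q,.0892],feed=.15)
arm.sleep(.2); f0=arm.current_force(); arm.grip(0.0); arm.sleep(.3)
print("width",arm.current_width(),"gf",arm.current_grasp_force(),(arm.current_force()-f0).round(2),arm.current_ee_pos())
arm.move_l([*q,.26],feed=.12); arm.sleep(.3); print((arm.current_force()-f0).round(2),arm.current_width())
r=np.array([.629,.1347])
arm.move_l([*r,.26],R,feed=.2); arm.move_l([*r,.165],feed=.15); arm.sleep(.3)
print(arm.current_t(),arm.current_ee_pos(),arm.current_force())
wc=arm.get_calibration("wrist"); np.savez("w4.npz",K=wc["intrinsics"],T=wc["cam_to_world"])
w=arm.snapshot("wrist")[:,:,::-1]; cv2.imwrite("pics/w4.png",w); print(proj([*r,.062],wc),proj([*r,.165-.0742],wc))
cv2.imwrite("pics/scene4.png",arm.snapshot("scene")[:,:,::-1])
```

```text
probe [ 0.50490611 -0.2926809   0.143     ]
width 0.023548515990212425 gf 29.999838173389435 [ 0.4   0.02 -0.75] [ 0.50515181 -0.29315428  0.08918457]
[ 0.2  -0.35 -0.86] 0.02402439672742009
28.375 [0.62927364 0.13472566 0.16560291] [ 0.27083946  0.40763458 -1.15967878]
[[246.34118842 188.5068698 ]] [[246.34042342 198.85968624]]
```

View pics/w4.png

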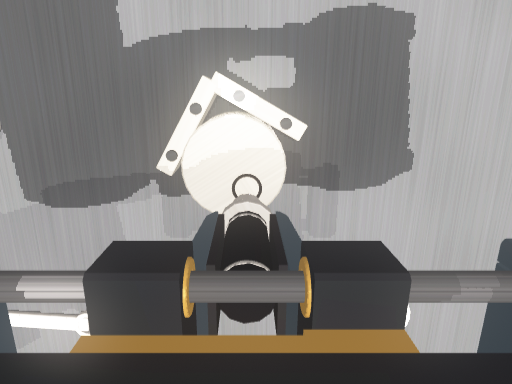

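View pics/scene4.png

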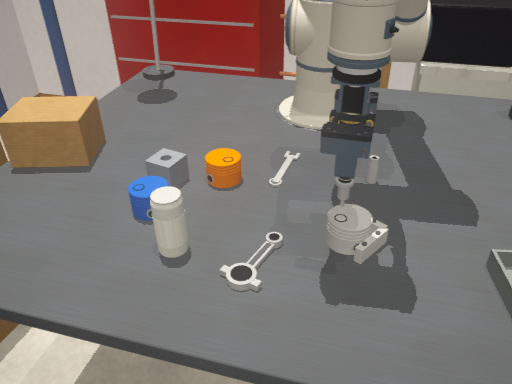

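The ring is at wrist pixel (247,187), against a predicted (246.3,188.5), so it is within about 1 mm. In the scene view the probe hangs upright with its nose over the ring, and the holder is empty. Now I'll descend, checking the force.

Run:
```python
from ring import *
r=np.array([.629,.1347])
F=lambda:np.mean([(arm.sleep(.04),arm.current_force())[1] for _ in range(8)],0)
arm.move_l([*r,.142],feed=.05); arm.sleep(.3); f0=F()
for z in(.137,.135,.133,.1315,.1302):
    arm.move_l([*r,z],feed=.015); arm.sleep(.15); print(z,arm.current_ee_pos().round(4),(F()-f0).round(2))
    if (F()-f0)[2]>3.6: break
print(arm.current_t(),arm.current_width(),arm.current_grasp_force())
wc=arm.get_calibration("wrist"); w=arm.snapshot("wrist")[:,:,::-1]; s=arm.snapshot("scene")[:,:,::-1]; t=arm.snapshot("top")[:,:,::-1]
rs=lambda a:cv2.resize(a,(400,300),interpolation=cv2.INTER_CUBIC)
cv2.imwrite("pics/f5.png",np.hstack([rs(w[130:262,160:336]),rs(s[160:265,290:430])]))
sc=arm.get_calibration("scene"); print("ring px scene",proj([*r,.062],sc),"wrist",proj([*r,.062],wc))
```

```text
0.137 [0.6291 0.1347 0.1371] [ 0.65 -0.47 -0.08]
0.135 [0.6291 0.1347 0.1351] [ 0.69 -0.12  1.55]
0.133 [0.629  0.1347 0.133 ] [0.4  0.23 2.17]
0.1315 [0.629  0.1347 0.1315] [ 0.26 -0.21  2.44]
0.1302 [0.629  0.1347 0.1302] [ 0.42 -0.36  3.27]
35.35 0.023329960199104362 30.00015377998352
ring px scene [[339.77956814 217.81647849]] wrist [[246.80563266 201.50238504]]
```

View pics/f5.png

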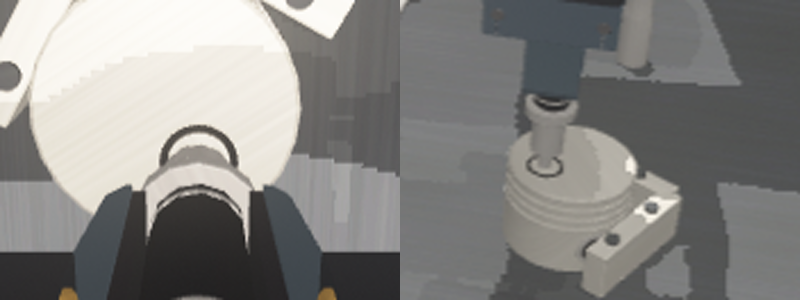

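The nose stands inside the ring (right crop, (545,167)). The probe is upright with about 3.3 N on it, so the nose is roughly half in, and the piston is still against both faces. Handing in.

```bash
python3 -c "
from rig import arm
print(arm.current_t(),arm.current_force()); print(arm.sign_off())"
```

```text
35.5 [0.30138047 0.13525827 1.77515774]
the job is handed in; nothing more can be done
None
```

I handed the job in at 35.5 s: the piston is home in the V-stop, and the arm is still holding the probe upright inside the ring, pressing about 3.3 N (nose roughly half in).

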